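# Slide the sample pot clear and hold a spring clip open over its card

### The job

Slide the lidded sample pot (it has a long handle) out from under the hopper spout, without lifting or tipping it, until it stands wholly inside the other, empty ring painted on the bench. Then take the wide spring clip off its stand by squeezing its tails, bring it over the top edge of the card that stands on the pot's lid, about mid-width, and finish still squeezing it wide open with one jaw on each side of the card and touching neither card nor pot, ready to clamp it. The program ends while holding the clip like that; leave the small clip and everything else on the bench where it is.

Things in the scene. Friction and masses are not known exactly. Their poses are not given: they have to be found in the camera images.
- pot_center (a point): Lidded aluminium sample pot, 90 mm across (lid 95 mm), body 58 mm high, lid top at 65 mm, about 0.3 to 0.6 kg, loose on the bench; this point is on its axis 30 mm above its underside. Axes: z up, x horizontal, the handle sticks out towards -x (roughly towards the robot), y across the handle.
- pot_handle (a point): Grip point on the pot's straight black handle, a bar 16 mm wide (along y) and 12 mm high that runs from the pot wall to 153 mm from the pot's axis; this point is 115 mm from the axis, 48 mm above the bench, mid-height and mid-width of the bar. Axes as the pot's.
- card_top (a point): Middle of the top edge of the stiff white card that is fixed upright on the pot's lid: 50 mm wide along x, 3 mm thick along y, top edge 125 mm above the bench; it stands 48 mm clear above two black 12 mm high holder bars on the lid (top at 77 mm). Axes as the pot's.
- pot: The same pot; origin at the centre of its underside, axes as above.
- tag_ring: The empty dark ring painted on the bench, 128 mm across its line; origin at its centre on the bench. The pot must end inside it. The pot's present ring is the same kind and lies to its left or right, 0.20 to 0.28 m away.
- hopper: Fixed white seed hopper on a post, 340 mm high; origin on the bench below its spout mouth. The mouth is 155 mm above the bench, the spout rises towards +x to the hopper (96 mm across, centre 78 mm towards +x, 225 to 340 mm high); its post and 100 mm square foot are 165 mm towards +x. Nothing of it is more than 20 mm towards -x of the origin.
- clip_stand: Fixed clip stand: wooden base 180 x 80 x 12 mm with an upright steel fin 165 mm long (along its x), 3 mm thick (its y), top edge 80 mm above the bench; origin at the centre of the base's underside. Two clips sit astride the fin 84 mm apart, the wide and a small one, in either order.
- clip_pivot (a point): Wide steel spring clip (34 mm wide along x, 80 g, loose), clamped jaws down on the fin, tails up; this point is the centre of its pivot barrel (10 mm across), 85 mm above the bench at the start. Axes at the start: x along the pivot and the fin, y across the jaws, z up. They belong to the half with jaw a, which tilts by half the opening angle when squeezed.
- clip: The same wide clip; origin at the pivot. Its two tails end in round 8 mm bars along x, 38 mm above the pivot and 52 mm apart over their outer sides; squeezed fully they are 28 mm apart over all and 43 mm above the pivot. The jaw tips are 47 mm below the pivot when shut, 45 mm when open.
- clip_spring (a joint): Opening angle of the wide clip's jaws, rad: about 0 when shut (tips 3 mm apart, as on the fin or card), 0.6 fully open at its stop (tips about 30 mm apart). Needs about 4 N on each tail to start and 10 N at the stop, so a grip of 20 N or more goes to the stop. 0.35 (18 mm apart) or more counts as wide open.
- clip_jaw_a (a point): Inner lower edge of one jaw tip of the wide clip (the -y side of the clip), mid-width.
- clip_jaw_b (a point): Inner lower edge of the other jaw tip (the +y side).
- small_clip: Small clip of the same form, 14 mm wide, on the same fin; leave it. Origin at its pivot.
- bench_scale: Fixed dial bench scale, 130 x 120 mm and 156 mm high; origin under its centre. It stands on the other side of the bench from the clip stand.
- jar: Clear jar, 60 mm across, 100 mm high; bystander, origin under its centre.
- bottle: White bottle, 64 mm across, 170 mm high; bystander, origin under its centre.
- cup: White measuring cup, 80 mm across, 85 mm high; bystander, origin under its centre.
- can: Steel can, 70 mm across, 100 mm high; bystander, origin under its centre.
- weight: Brass scale weight, 44 mm across, 58 mm high; bystander, origin under its centre.
- spoon: Spoon lying on the bench near the robot; bystander.
- brush: Hand brush lying on the bench near the robot; bystander.
Not all that is in view belongs to the job. Leave any orange look-alike of the clip_stand alone.

How it is judged:
On the way, in this order (a step that is already met when the one before it is completed fails the run):
1. the pot has been slid into the empty ring and stands there (horizontal distance between pot_center and tag_ring below 0.018 m and height (world z) of pot_center below 0.036 m and angle between pot_center's own z axis and vertical below 0.08 rad and linear speed of pot below 0.03 m/s), for 0.2 s.
2. the wide clip is squeezed wide open and lifted clear of its stand (value of joint clip_spring above 0.35 rad and height (world z) of clip_pivot above 0.135 m and contact force between clip and clip_stand below 0.3 N), for 0.2 s.
At the end, for the whole second after the job is handed in: Pot flat, axis within 18 mm of the ring centre; fingers hold the wide clip still, open over 0.35 rad, a jaw tip each side of the card, 3 mm off its mid-plane and 8 mm below its top, within 20 mm of mid-width, 0.3 rad of parallel, clip touching neither pot, card nor stand (under 0.3 N) (all of step 1 and value of joint clip_spring above 0.35 rad and ((y of clip_jaw_a in the frame of card_top below -0.003 m and y of clip_jaw_b in the frame of card_top above 0.003 m) or (y of clip_jaw_b in the frame of card_top below -0.003 m and y of clip_jaw_a in the frame of card_top above 0.003 m)) and z of each of clip_jaw_a, clip_jaw_b in the frame of card_top below -0.008 m and z of clip_pivot in the frame of card_top above 0.005 m and x of clip_pivot in the frame of card_top between -0.02 and 0.02 m and angle between the x axis of clip and the x axis of pot, either way round below 0.3 rad and contact force between clip and pot below 0.3 N and contact force between clip and clip_stand below 0.3 N and contact force between the fingers and clip above 3 N and linear speed of clip below 0.05 m/s); the arm keeps its last pose, push and grip.
It fails at once if the pot is lifted or tipped (height (world z) of pot_center above 0.042 m or angle between pot_center's own z axis and vertical above 0.2 rad).
It fails at once if the small clip or a bystander is displaced by more than 30 mm (distance of any of jar, bottle, cup, can, weight, spoon, brush, small_clip from where it was at the start of the episode above 0.03 m).
It also fails if it takes over 72 s, if anything falls off the work surface, if the arm or the gripper's body presses on something with over 40 N, if the wrist force passes 120 N, or if a joint passes its speed limit or range.

### The arm

A 6-joint arm with a two-finger parallel gripper is mounted at the origin on the work surface. World frame = base frame: x ahead of the robot, y to its left, z up, the work surface at z = 0. Lengths are in m, angles in rad, forces in N, time in s.
With the tool pointing down it reaches from about 0.3 to 0.775 m from the base axis. Payload 14.6 kg.
Tool frame: the origin (TCP) lies where the fingers leave the gripper's body, on its centre line; the fingertips stand 97 mm ahead of it and the grasp point (between the pads) lies 78 mm ahead of it (ctrl.finger_overhang is the distance from the TCP to the fingertips, in m); z points along the fingers, y is the direction in which the jaws open and shut (so a half turn about z gives the same grasp; the last joint's range is limited). The gripper opens to 94 mm and grips with 3 to 60 N. Pads are 16 mm wide; open, the fingers measure 119 mm over their backs; the gripper's body (75 mm by 177 mm) begins 78 mm behind the grasp point.
Start: joints at [1.056, 0.3, 1.521, -0, 1.321, -0.067], TCP at [0.238, 0.496, 0.303] pointing down, gripper open.
Joint ranges: [-3.03, 3.03], [-0.79, 2.21], [0.23, 2.52], [-1.04, 4.18], [0, 3.07], [-2.55, 2.55]. Speed limits (rad/s): [2.22, 2.22, 2.57, 3.14, 3.14, 3.14].

### API

Orientations are given as [roll, pitch, yaw] about the fixed x, y, z axes, in that order (R = Rz(yaw) Ry(pitch) Rx(roll)).
In Python, from station import ctrl, imaging, hand_in gives the robot as it stands.
- The arm moves only by the shell command python3 -m pendant 'ROWS' [FORCE]. ROWS is JSON, a list of rows, each a list of 7 numbers: the shift along the tool's x, y, z normalised to -1 to 1, where 1 is 120 mm, then the turn, a rotation vector about the tool's x, y, z normalised to -1 to 1, where 1 is 30 degrees, then the closure, from -1 (fully open) to 1 (shut). A call has 1 to 10 rows; each row shifts and turns the commanded pose from where the row before left it, along the tool's axes as they then stand; what a row does not reach is not made up. A row lasts 1/12 s, in which the tool goes at most 41.7 mm and 7.16 degrees, less where a joint would pass 70% of its speed; a pose out of reach is approached as far as the arm can. A call with a number of a shift or a turn outside -1 to 1 is refused whole. A call with a gripper value outside its range is refused whole. The fingers move at their own pace and stop on an object; FORCE is the grip in N (left out, the last holds). Time passes only in rows, so rows that do not move let the fingers close. It gives the time, the measured TCP pose, the force and the opening at its end, in the units of the state.
- ctrl.get_obs(): the state, without advancing time (a new reading comes with each control period).
- imaging.camera(name): name is "scene" or "top"; returns a dict with "image" (420x560x3 uint8, red, green, blue), "mtx" (3x3 intrinsics, pixels), "rvec" (rotation vector, rad) and "tvec" (3), from world to camera coordinates, as OpenCV has them. Camera axes: x right, y down, z forward; pixel columns grow to the right and rows downward; lengths in m; the calibration is good to about 2 mm. A picture is of the moment at which its call begins. There is no depth.
- hand_in(): hands the job in, once; it reports no verdict.
The state is a dict: "time_s": time; "qpos": joint angles; "joint_vel": joint speeds; "tau": joint torques, N m; "ee_pos": TCP position; "eef_rot": TCP orientation; "force": force on the tool from outside, world axes, zero at the start; "moment": the same for the moment, N m; "grip_width": finger opening in m.
Only numpy, scipy, OpenCV 4.12 (cv2) and the standard library are available. Lean on these libraries where they do the work, as an engineer would, in place of code of your own. Each camera call takes 0.05 s, during which the arm holds its last target.

## Working session

There is one attempt and no reset: what is moved stays moved. The work goes in short steps, Python scripts to look and compute and a shell command to move; the robot and the scene stay as the last step left them, time stands still between calls to the robot, and variables do not carry over. Pictures are saved under pics/ and viewed, and the job is handed in when it is done.

```bash
ls; mkdir -p pics
python3 - <<'E'
from station import ctrl, imaging
import cv2,pickle
print(ctrl.get_obs())
for n in("scene","top"):
    d=imaging.camera(n); cv2.imwrite(f"pics/{n}0.png",cv2.resize(d["image"][:,:,::-1],(800,600),interpolation=cv2.INTER_CUBIC)); pickle.dump(d,open(f"{n}0.pkl","wb")); print(d["mtx"],d["rvec"].ravel(),d["tvec"].ravel())
E
```

```text
pics
{'time_s': 0.0, 'qpos': array([ 1.05637660e+00,  3.00438856e-01,  1.52159885e+00,  1.26838110e-05,
        1.32069524e+00, -6.65993335e-02]), 'joint_vel': array([ 0.0001227 , -0.00031254, -0.00037273,  0.00030217,  0.00048211,
       -0.00034782]), 'tau': array([ 5.67326606e-04, -5.31782091e+01, -3.52763557e+01,  7.09390990e-02,
        2.40193005e-02, -8.46219837e-05]), 'ee_pos': array([0.23807346, 0.49562802, 0.30209644]), 'eef_rot': array([-3.14045570e+00, -8.81453536e-05,  2.69376907e+00]), 'force': array([-0.28876078,  0.16556303,  0.24122118]), 'moment': array([0.03484038, 0.05906277, 0.00449756]), 'grip_width': 0.09397560948572202}
[[460.60679803   0.         285.45817118]
 [  0.         460.60679803 206.79055063]
 [  0.           0.           1.        ]] [ 1.95694493  1.01127746 -0.52725735] [-0.32488239 -0.11498152  1.63229728]
[[468.60046053   0.         275.56797648]
 [  0.         468.60046053 207.74905095]
 [  0.           0.           1.        ]] [ 2.19975154 -2.17084291  0.0659564 ] [0.06216714 0.50387385 1.29201362]
```

View pics/scene0.png

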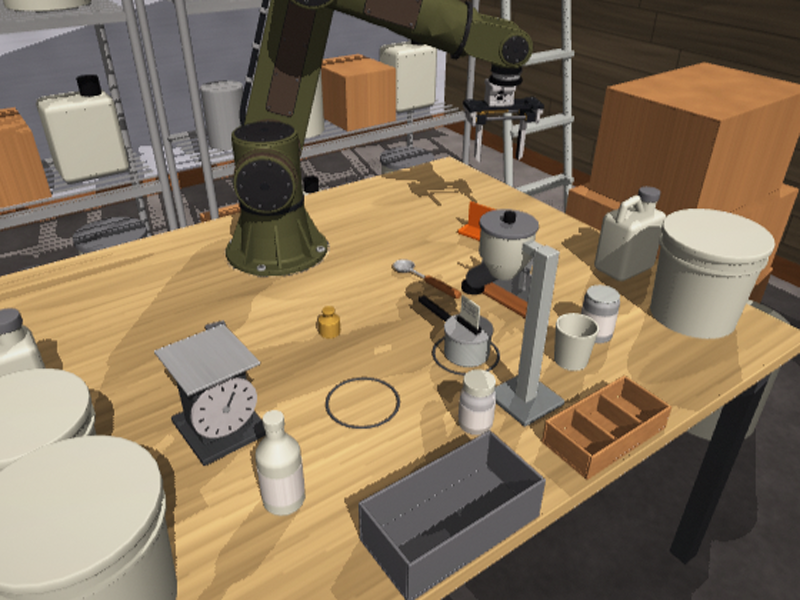

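View pics/top0.png

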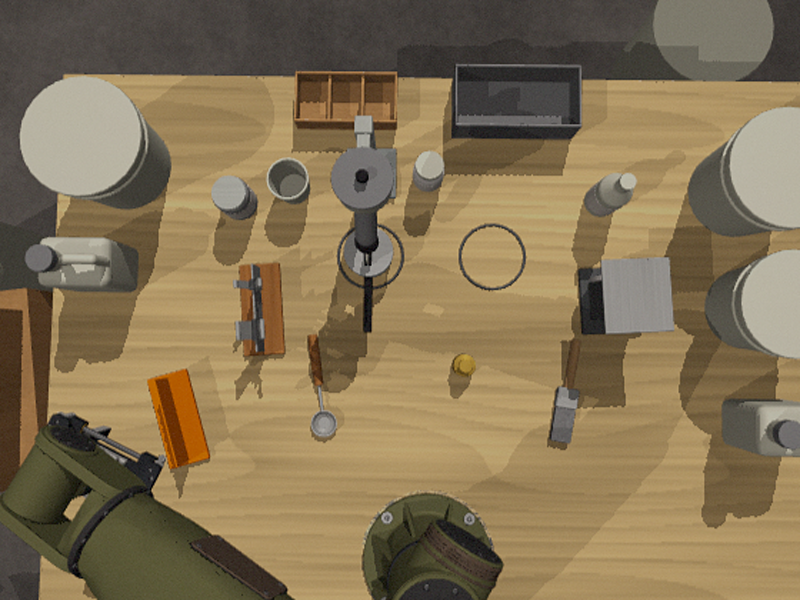

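Candidates in the top view (800x600 px):
- Clip: the wide clip is at (247,328) on the wooden stand. The small clip is at (247,284) on the same fin. The orange look-alike stand is at (180,418).
- Rings: the pot's own ring is at (370,256), and the empty one is at (492,257).
- Handles: the pot handle is the black bar at (368,303). The spoon is at (316,380) and the brush at (566,400).

I choose the pot handle first, then the wide clip at (247,328). Next are close crops to check both.

```bash
cat > h.py <<'E'
import numpy as np,cv2,pickle
def load(n): return pickle.load(open(n,"rb"))
def ray(d,uv):
    R=cv2.Rodrigues(np.asarray(d["rvec"]))[0]; t=np.asarray(d["tvec"]).ravel()
    C=-R.T@t
    v=R.T@np.linalg.inv(d["mtx"])@np.array([uv[0],uv[1],1.]); return C,v
def onz(d,uv,z):
    C,v=ray(d,uv); return C+v*(z-C[2])/v[2]
def proj(d,P):
    return cv2.projectPoints(np.asarray(P,float).reshape(-1,3),np.asarray(d["rvec"]),np.asarray(d["tvec"]),d["mtx"],None)[0].reshape(-1,2)
def crop(d,x0,y0,w,h,s,fn):
    im=d["image"][y0:y0+h,x0:x0+w,::-1]; cv2.imwrite(fn,cv2.resize(im,None,fx=s,fy=s,interpolation=cv2.INTER_NEAREST))
E
python3 - <<'E'
from h import *
t=load("top0.pkl"); s=load("scene0.pkl")
print("topcam",ray(t,(0,0))[0],"scenecam",ray(s,(0,0))[0])
a=t["image"][155:265,140:240]; 
crop(t,155,170,60,90,6,"pics/a.png"); crop(t,220,150,80,90,6,"pics/b.png")
A=cv2.imread("pics/a.png");B=cv2.imread("pics/b.png")
cv2.imwrite("pics/ab.png",np.hstack([A,B[:540]])) 
crop(s,285,195,70,80,7,"pics/c.png")
E
```

```text
topcam [0.41703962 0.06115519 1.32264538] scenecam [ 1.34040876 -0.57803867  0.80767529]
```

View pics/ab.png

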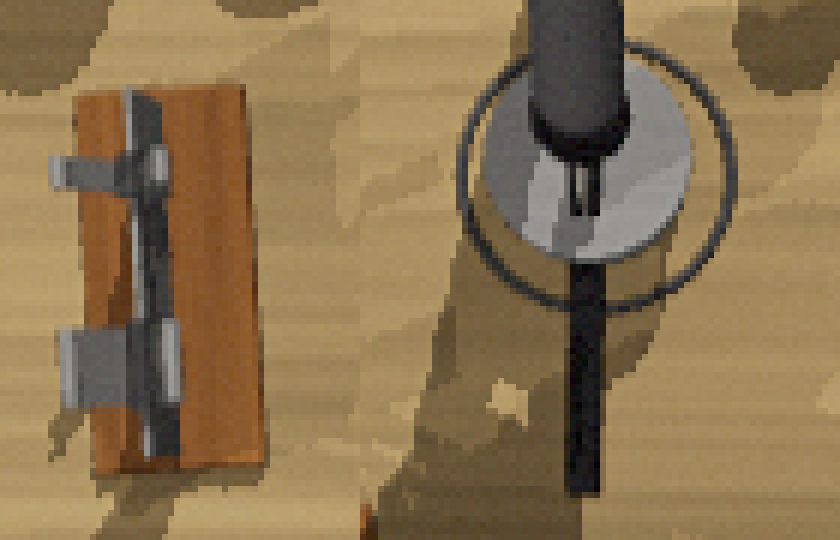

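View pics/c.png

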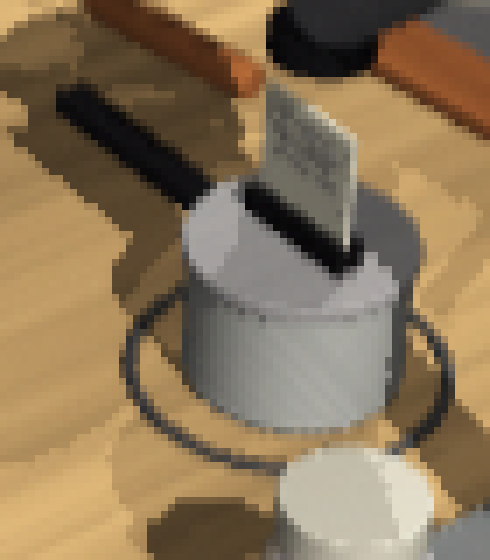

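The crops show the wide clip on the wooden stand (tail bars near orig px (166,231) and (183,230)) with the narrow one above it. They also show the pot with its handle along -x and the card on its lid. Next I measure positions.

Run:
```python
from h import *
t=load("top0.pkl"); s=load("scene0.pkl")
g=cv2.cvtColor(t["image"],cv2.COLOR_RGB2GRAY)
hsv=cv2.cvtColor(t["image"],cv2.COLOR_RGB2HSV)
# empty ring (top)
def ringfit(d,x0,y0,w,h,th):
    hs=cv2.cvtColor(d["image"],cv2.COLOR_RGB2HSV)[y0:y0+h,x0:x0+w]
    m=((hs[...,2]<th)&(hs[...,1]<110))
    ys,xs=np.nonzero(m)
    P=np.array([onz(d,(x+x0,y+y0),0)[:2] for x,y in zip(xs,ys)])
    A=np.c_[2*P,np.ones(len(P))]; b=(P**2).sum(1)
    for _ in range(5):
        sol=np.linalg.lstsq(A,b,rcond=None)[0]; r=np.sqrt(sol[2]+sol[0]**2+sol[1]**2)
        e=np.abs(np.hypot(*(P-sol[:2]).T)-r); k=e<0.006; A,b,P=A[k],b[k],P[k]
    return sol[:2],r,len(P)
print("ring top",ringfit(t,312,150,66,60,110)); print("ring scene",ringfit(s,222,258,64,45,110))
# handle
sub=hsv[196:240,245:272]; m=(sub[...,2]<45).astype(np.uint8)
ys,xs=np.nonzero(m); print("handle rows",ys.min()+196,ys.max()+196)
P=[]
for r in range(198,231):
    c=xs[ys==r-196]+245; P.append(onz(t,(c.mean(),r),0.054)[:2]); 
P=np.array(P); k=np.polyfit(P[:,0],P[:,1],1); print("handle line y=",k,"ends",P[0],P[-1], 'len c',len(c))
print("handle end", onz(t,(257.3,ys.max()+196.5),0.054))
# lid
for uv in [(240.3,176),(275.3,176),(257.8,193.8)]: print("lid",onz(t,uv,0.065))
# base of stand: corners
m=((hsv[...,0]<14)&(hsv[...,1]>150)&(hsv[...,2]>60)).astype(np.uint8); m[:, :160]=0;m[:,205:]=0;m[:180]=0;m[255:]=0
m=cv2.morphologyEx(m,cv2.MORPH_CLOSE,np.ones((15,15)))
c=max(cv2.findContours(m,0,2)[0],key=cv2.contourArea); 
print([onz(t,p,0.012)[:2].round(4) for p in cv2.boxPoints(cv2.minAreaRect(c))])
for uv in[(166,231),(183.5,230)]: print(onz(t,uv,0.123))
```

```text
ring top (array([ 0.58697183, -0.12433206]), np.float64(0.06389744919503057), 257)
ring scene (array([ 0.58646822, -0.12288569]), np.float64(0.06385338948775501), 205)
handle rows 196 232
handle line y= [-0.04117526  0.13828627] ends [0.52656664 0.10990606] [0.4395601  0.11938102] len c 6
handle end [0.43283538 0.11710875 0.054     ]
lid [0.58457418 0.16500963 0.065     ]
lid [0.58577768 0.07041872 0.065     ]
lid [0.53688249 0.116938   0.065     ]
[array([0.5616, 0.3747]), array([0.5672, 0.2963]), array([0.3912, 0.2817]), array([0.3856, 0.3593])]
[0.43269523 0.34790684 0.123     ]
[0.43584891 0.30312893 0.123     ]
```

```bash
python3 -m pendant '[[0,0,0,0,0,-0.214,-1],[0,0,0,0,0,-0.214,-1],[0,0,0,0,0,-0.214,-1],[0,0,0,0,0,-0.214,-1],[0,0,0,0,0,0,-1]]'
python3 - <<'E'
from h import *
t=load("top0.pkl")
g=cv2.cvtColor(t["image"],cv2.COLOR_RGB2GRAY).astype(float)
L=[]
for r in range(204,231,3):
    row=g[r,246:270]; print(r,row.astype(int))
E
```

```text
time_s: 0.52
ee_pos: [0.2381, 0.4957, 0.3023]
eef_rot: [-3.141, -0.0, -3.136]
force: [0.1, -0.9, 1.0]
grip_width: 0.0944
204 [101  98 104  99 100 101 107 103  80  24  26  24  24  27  27 110 102 103
 107 105 105 105 102 100]
207 [100 101  99 100 100  99 103 104  89  19  18  14  33  24  57  99 102  88
  82  83  83  80 128 139]
210 [104 111 103 110 105 105 111 110  65  10  18  10  32  24  45  87  88  86
  86  86 138 149 149 145]
213 [105 108 108 110  90  92  91  95  54   8  10  26  30  27  45  88 138 138
 146 147 146 145 145 144]
216 [147 150  87  85  84  86  87  89  47  21  19  25  32  21  79 144 145 143
 143 145 141 140 141 144]
219 [141 147  84  85  81  87  87  89  47  21  22  31  32  22  71 141 138 139
 139 138 140 139 139 138]
222 [ 86  84  82  83  81  87  87  88  39  16   3  28  26  21 113 142 141 141
 145 138 142 141 143 143]
225 [ 83  87  87  86  87  87  88  90  37  15  13  22  24  15 111 143 142 143
 141 139 144 143 139 141]
228 [ 83  89  83  83  87  80  88  92  36  15  28  29  21  12 112 142 141 139
 138 140 140 139 141 138]
```

```bash
python3 - <<'E'
from h import *
t=load("top0.pkl")
a=onz(t,(257.15,204),0.054);b=onz(t,(256.7,228),0.054);print(a,b,np.arctan2(a[1]-b[1],a[0]-b[0]))
print(a+ (a-b)/np.linalg.norm(a-b)*(0.585-a[0]))
E
python3 -m pendant '[[-0.161,-0.2625,0,0,0,0,-1],[-0.161,-0.2625,0,0,0,0,-1],[-0.161,-0.2625,0,0,0,0,-1],[-0.161,-0.2625,0,0,0,0,-1],[-0.161,-0.2625,0,0,0,0,-1],[-0.161,-0.2625,0,0,0,0,-1]]'
python3 -m pendant '[[-0.161,-0.2625,0,0,0,0,-1],[-0.161,-0.2625,0,0,0,0,-1],[-0.161,-0.2625,0,0,0,0,-1],[-0.161,-0.2625,0,0,0,0,-1],[-0.161,-0.2625,0,0,0,0,-1],[-0.161,-0.2625,0,0,0,0,-1],[0,0,0,0,0,0,-1]]'
```

```text
[0.51010183 0.1187492  0.054     ] [0.44497355 0.11892662 0.054     ] -0.0027241710104553194
[0.58499972 0.11854517 0.054     ]
time_s: 1.02
ee_pos: [0.3546, 0.3052, 0.3026]
eef_rot: [-3.142, -0.0, 3.138]
force: [-0.3, 0.5, -0.1]
grip_width: 0.0938
time_s: 1.6
ee_pos: [0.4722, 0.1136, 0.3024]
eef_rot: [-3.141, 0.0, 3.134]
force: [0.3, 0.1, 0.3]
grip_width: 0.0939
```

```bash
python3 -m pendant '[[0.018,0.038,0.2,0,0,0,-1],[0,0,0.2,0,0,0,-1],[0,0,0.2,0,0,0,-1],[0,0,0.2,0,0,0,-1],[0,0,0.2,0,0,0,-1],[0,0,0,0,0,0,-1]]'
python3 - <<'E'
from h import *
from station import imaging
for n,b in(("scene",(250,140,130,130)),("top",(200,130,120,130))):
    d=imaging.camera(n); pickle.dump(d,open(n+"1.pkl","wb")); crop(d,*b,5 if 0 else 4,f"pics/{n}1.png")
cv2.imwrite("pics/one.png",np.hstack([cv2.imread("pics/scene1.png"),cv2.resize(cv2.imread("pics/top1.png"),(280,520)) if 0 else cv2.imread("pics/top1.png")])[:, :]) 
a=cv2.imread("pics/one.png"); cv2.imwrite("pics/one.png",cv2.resize(a,None,fx=.8,fy=.8))
E
```

```text
time_s: 2.1
ee_pos: [0.4662, 0.1224, 0.1788]
eef_rot: [-3.14, -0.006, 3.139]
force: [-0.5, -1.1, -0.6]
grip_width: 0.0944
```

View pics/one.png

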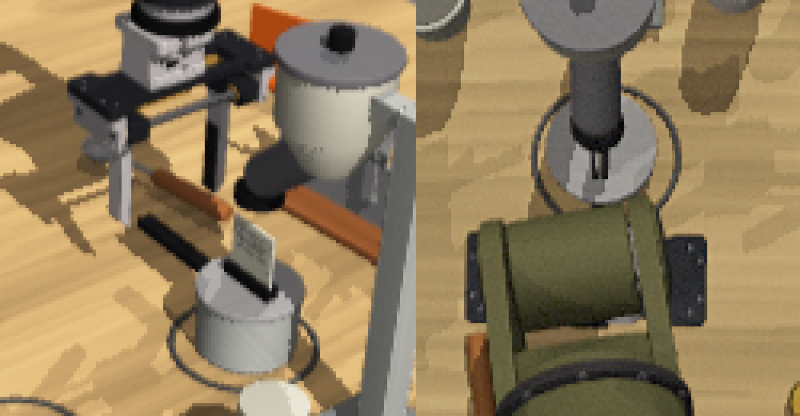

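Left (scene crop): the handle lies between the open fingers. Right (top crop): the wrist is clear of the hopper. I lower the last 53 mm and grip lightly.

```bash
python3 -m pendant '[[-0.02,-0.03,0.15,0,0,0,-1],[0,0,0.15,0,0,0,-1],[0,0,0.13,0,0,0,-1],[0,0,0,0,0,0,-1],[0,0,0,0,0,0,-1]]'
python3 -m pendant '[[0,0,0,0,0,0,1],[0,0,0,0,0,0,1],[0,0,0,0,0,0,1],[0,0,0,0,0,0,1],[0,0,0,0,0,0,1],[0,0,0,0,0,0,1],[0,0,0,0,0,0,1],[0,0,0,0,0,0,1],[0,0,0,0,0,0,1],[0,0,0,0,0,0,1]]' 15
```

```text
time_s: 2.62
ee_pos: [0.4708, 0.119, 0.1323]
eef_rot: [3.141, 0.001, 3.141]
force: [-0.1, 0.2, 0.8]
grip_width: 0.0939
time_s: 3.45
ee_pos: [0.4704, 0.1188, 0.131]
eef_rot: [-3.142, -0.0, -3.141]
force: [-0.3, -0.3, -0.3]
grip_width: 0.0307
```

```bash
python3 -m pendant '[[0,0,0.033,0,0,0,1],[0,0,0,0,0,0,1],[0,0,0,0,0,0,1],[0,0,0,0,0,0,1],[0,0,0,0,0,0,1],[0,0,0,0,0,0,1],[0,0,0,0,0,0,1]]' 15
```

```text
time_s: 4.03
ee_pos: [0.4703, 0.1188, 0.1271]
eef_rot: [-3.142, -0.0, -3.141]
force: [-0.9, 0.8, -0.8]
grip_width: 0.0161
```

```bash
python3 -m pendant '[[0,-0.02,0,0,0,0,1],[0,-0.04,0,0,0,0,1],[0,-0.06,0,0,0,0,1],[0,-0.06,0,0,0,0,1],[0,-0.06,0,0,0,0,1],[0,-0.06,0,0,0,0,1],[0,-0.06,0,0,0,0,1],[0,-0.06,0,0,0,0,1],[0,-0.06,0,0,0,0,1],[0,-0.06,0,0,0,0,1]]' 25
python3 -m pendant '[[0,-0.06,0,0,0,0,1],[0,-0.06,0,0,0,0,1],[0,-0.06,0,0,0,0,1],[0,-0.06,0,0,0,0,1],[0,-0.06,0,0,0,0,1],[0,-0.06,0,0,0,0,1],[0,-0.06,0,0,0,0,1],[0,-0.06,0,0,0,0,1],[0,-0.06,0,0,0,0,1],[0,-0.06,0,0,0,0,1]]'
python3 -m pendant '[[0,-0.06,0,0,0,0,1],[0,-0.06,0,0,0,0,1],[0,-0.06,0,0,0,0,1],[0,-0.06,0,0,0,0,1],[0,-0.06,0,0,0,0,1],[0,-0.06,0,0,0,0,1],[0,-0.06,0,0,0,0,1],[0,-0.06,0,0,0,0,1],[0,-0.04,0,0,0,0,1],[0,0,0,0,0,0,1]]'
```

```text
time_s: 4.87
ee_pos: [0.4704, 0.0532, 0.1271]
eef_rot: [-3.142, -0.0, -3.141]
force: [0.4, 3.6, -1.2]
grip_width: 0.0157
time_s: 5.7
ee_pos: [0.4704, -0.0187, 0.1271]
eef_rot: [3.142, -0.0, -3.141]
force: [-0.8, 2.3, -0.4]
grip_width: 0.0158
time_s: 6.53
ee_pos: [0.4705, -0.0813, 0.1271]
eef_rot: [-3.141, 0.0, 3.141]
force: [0.6, 1.7, -2.0]
grip_width: 0.0158
```

Run:
```python
from h import *
from station import imaging
for n,b in(("scene",(190,150,130,160)),("top",(260,120,120,150))):
    d=imaging.camera(n); pickle.dump(d,open(n+"2.pkl","wb")); crop(d,*b,4,f"pics/{n}2.png")
```

```text
(no output)
```

View pics/scene2.png

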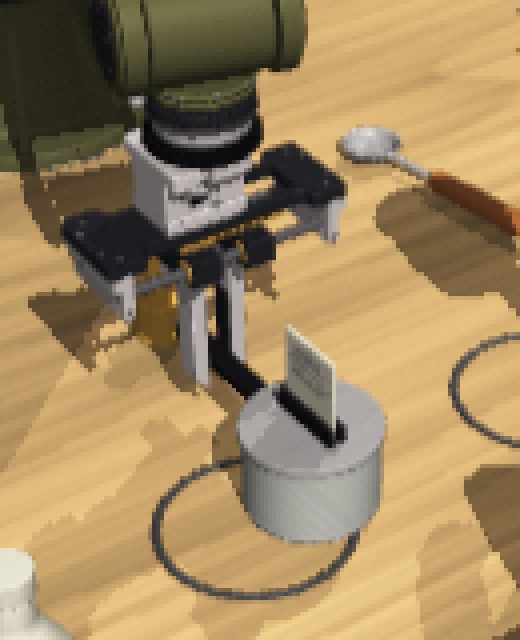

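View pics/top2.png

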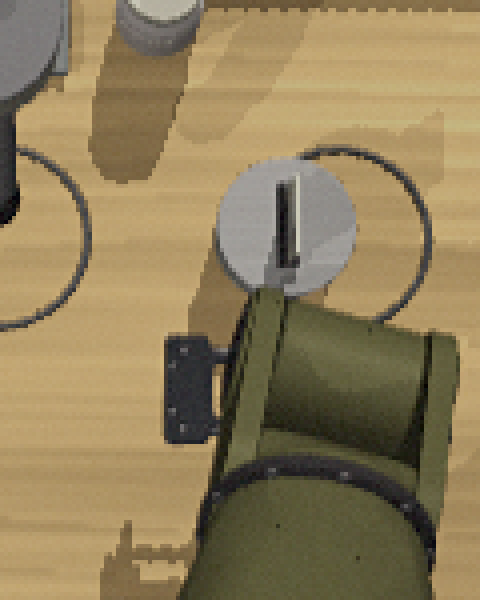

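The pot is upright and part-way in: its lid circle is at crop (287,228), with the empty ring to its right. I measure the lid and the weight before the last slide.

```bash
cat >> h.py <<'E'
def lidfit(d,x0,y0,w,h):
    hs=cv2.cvtColor(d["image"],cv2.COLOR_RGB2HSV)[y0:y0+h,x0:x0+w]
    m=((hs[...,1]<45)&(hs[...,2]>95)).astype(np.uint8)
    m=cv2.morphologyEx(m,cv2.MORPH_CLOSE,np.ones((7,7)))
    n,l,st,ce=cv2.connectedComponentsWithStats(m); i=1+np.argmax(st[1:,4]); 
    c=max(cv2.findContours((l==i).astype(np.uint8),0,cv2.CHAIN_APPROX_NONE)[0],key=cv2.contourArea)[:,0]
    c=cv2.convexHull(c)[:,0]
    P=np.array([onz(d,p+[x0,y0],0.065)[:2] for p in c])
    for _ in range(6):
        A=np.c_[2*P,np.ones(len(P))]; s=np.linalg.lstsq(A,(P**2).sum(1),rcond=None)[0]; r=np.sqrt(s[2]+s[0]**2+s[1]**2)
        e=np.abs(np.hypot(*(P-s[:2]).T)-r); P=P[e<max(0.0015,np.median(e)*2.5)]
    return s[:2],r,len(P)
E
python3 - <<'E'
from h import *
t=load("top2.pkl"); print(lidfit(t,310,155,45,45))
t0=load("top0.pkl"); print("weight",onz(t0,(464*.7,362*.7),0.05))
E
```

```text
(array([ 0.58699098, -0.08039426]), np.float64(0.0466904293599384), 21)
weight [ 0.37890555 -0.06608868  0.05      ]
```

```bash
python3 -m pendant '[[0,-0.03,0,0,0,0,1],[0,-0.055,0,0,0,0,1],[0,-0.055,0,0,0,0,1],[0,-0.055,0,0,0,0,1],[0,-0.055,0,0,0,0,1],[0,-0.055,0,0,0,0,1],[0,-0.04,0,0,0,0,1],[0,-0.015,0,0,0,0,1],[0,0,0,0,0,0,1],[0,0,0,0,0,0,1]]'
python3 - <<'E'
from h import *
from station import imaging
d=imaging.camera("top"); pickle.dump(d,open("top3.pkl","wb")); crop(d,290,120,120,130,4,"pics/top3.png"); print(lidfit(d,325,155,45,45))
E
```

```text
time_s: 7.47
ee_pos: [0.4705, -0.1236, 0.1271]
eef_rot: [-3.142, 0.0, -3.141]
force: [0.5, 1.9, -1.4]
grip_width: 0.0159
(array([ 0.59478547, -0.11382189]), np.float64(0.05414818510424932), 12)
```

View pics/top3.png

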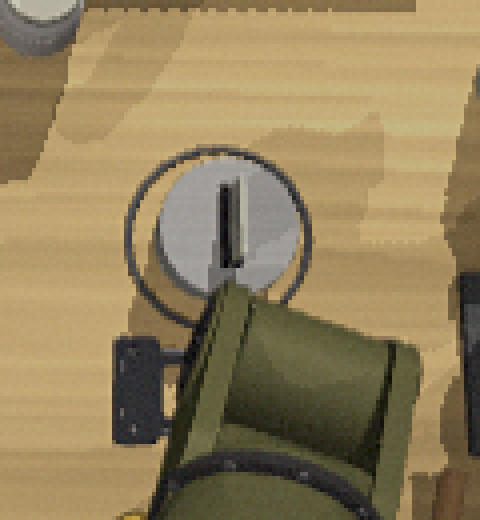

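The pot stands in the ring, with the lid centre at crop (229,227) and the ring around it. The lid sits slightly off the ring by parallax, and the automatic fit failed because of the overlapping wrist. I release, retreat up, and re-measure.

```bash
python3 -m pendant '[[0,0,0,0,0,0,-1],[0,0,0,0,0,0,-1],[0,0,0,0,0,0,-1],[0,0,0,0,0,0,-1],[0,0,0,0,0,0,-1],[0,0,0,0,0,0,-1],[0,0,0,0,0,0,-1],[0,0,0,0,0,0,-1],[0,0,0,0,0,0,-1],[0,0,0,0,0,0,-1]]'
python3 -m pendant '[[0,0,-0.1,0,0,0,-1],[0,0,-0.2,0,0,0,-1],[0,0,-0.25,0,0,0,-1],[0,0,-0.25,0,0,0,-1],[0,0,-0.25,0,0,0,-1],[0,0,-0.25,0,0,0,-1],[0,0,-0.25,0,0,0,-1],[0,0,-0.1,0,0,0,-1],[0,0,0,0,0,0,-1]]'
```

```text
time_s: 8.35
ee_pos: [0.4705, -0.1236, 0.1271]
eef_rot: [-3.142, 0.0, -3.141]
force: [-0.9, 0.3, 0.9]
grip_width: 0.0792
time_s: 9.1
ee_pos: [0.4709, -0.1237, 0.328]
eef_rot: [-3.14, 0.005, -3.141]
force: [0.2, -0.8, 0.7]
grip_width: 0.0941
```

```bash
python3 -m pendant '[[0.022,0.15,0,0,0,0,-1],[0.022,0.267,0,0,0,0,-1],[0.022,0.267,0,0,0,0,-1],[0.022,0.267,0,0,0,0,-1],[0.022,0.267,0,0,0,0,-1],[0.022,0.267,0,0,0,0,-1],[0.022,0.267,0,0,0,0,-1],[0.022,0.267,0,0,0,0,-1]]'
python3 -m pendant '[[0.022,0.267,0,0,0,0,-1],[0.022,0.267,0,0,0,0,-1],[0.022,0.267,0,0,0,0,-1],[0.022,0.267,0,0,0,0,-1],[0.022,0.267,0,0,0,0,-1],[0.022,0.267,0,0,0,0,-1],[0.022,0.267,0,0,0,-0.159,-1],[0,0,0,0,0,0,-1],[0,0,0,0,0,0,-1]]'
python3 - <<'E'
from h import *
from station import imaging
for n,b in(("top",(120,120,260,140)),("scene",(180,110,220,170))):
    d=imaging.camera(n); pickle.dump(d,open(n+"4.pkl","wb")); crop(d,*b,3,f"pics/{n}4.png")
    if n=="top": print(lidfit(d,325,155,45,45))
E
```

```text
time_s: 9.77
ee_pos: [0.4486, 0.1202, 0.3237]
eef_rot: [-3.141, -0.002, -3.141]
force: [0.0, -0.6, -0.3]
grip_width: 0.0939
time_s: 10.52
ee_pos: [0.4301, 0.3439, 0.3232]
eef_rot: [-3.14, -0.002, -3.056]
force: [0.5, -0.3, -0.5]
grip_width: 0.094
(array([ 0.58669559, -0.12279938]), np.float64(0.046663878345423904), 13)
```

View pics/top4.png

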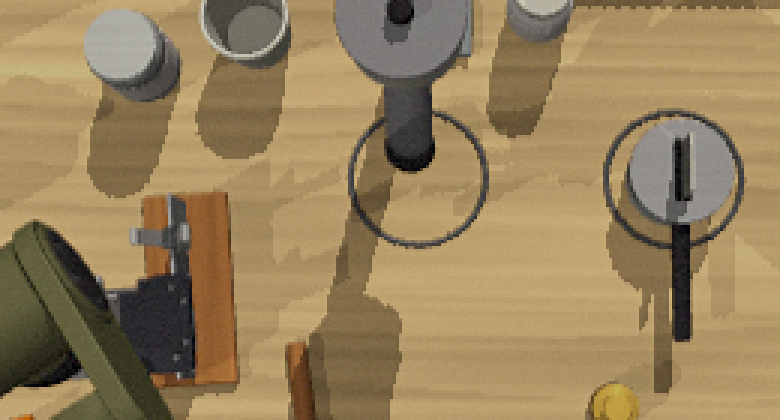

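View pics/scene4.png

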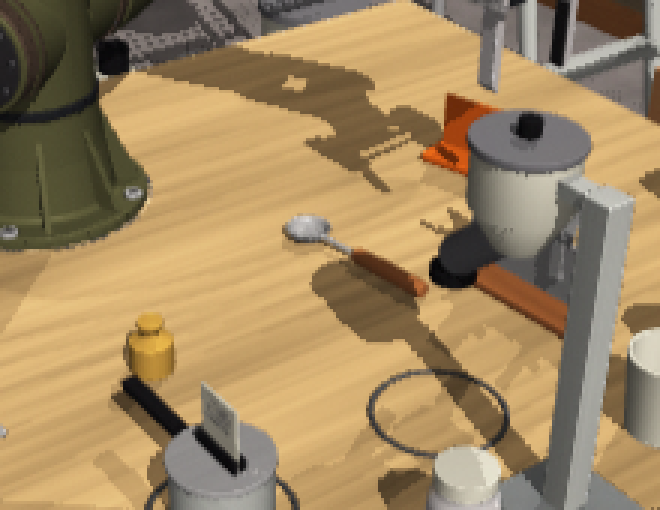

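The pot measures (0.5867, -0.1228) against the ring at (0.587, -0.124), so it is within 2 mm. Top crop: the handle runs straight down from (682,225) to (682,340), and the gripper is over the wide clip with the small clip at (160,236) clear. I lower onto the tails.

```bash
python3 -m pendant '[[-0.023,-0.16,0,0,0,0,-1],[0,0,0,0,0,0,-1],[0,0,0.15,0,0,0,-1],[0,0,0.15,0,0,0,-1],[0,0,0.15,0,0,0,-1],[0,0,0,0,0,0,-1],[0,0,0,0,0,0,-1]]'
python3 - <<'E'
from h import *
from station import imaging
for n,b in(("top",(120,150,120,120)),("scene",(290,90,110,120))):
    d=imaging.camera(n); pickle.dump(d,open(n+"5.pkl","wb")); crop(d,*b,4,f"pics/{n}5.png")
E
```

```text
time_s: 11.2
ee_pos: [0.4351, 0.3235, 0.271]
eef_rot: [-3.141, -0.001, -3.059]
force: [0.3, 1.2, 0.8]
grip_width: 0.0938
```

View pics/top5.png

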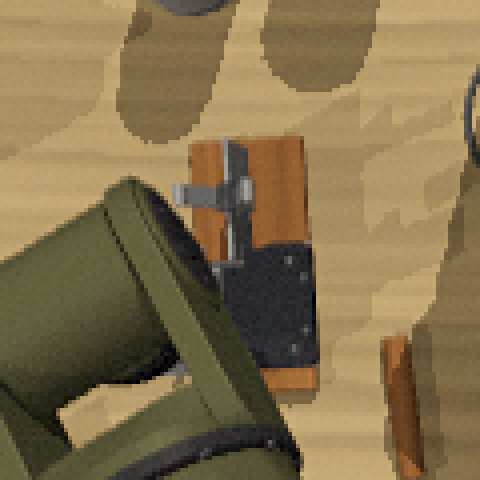

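View pics/scene5.png

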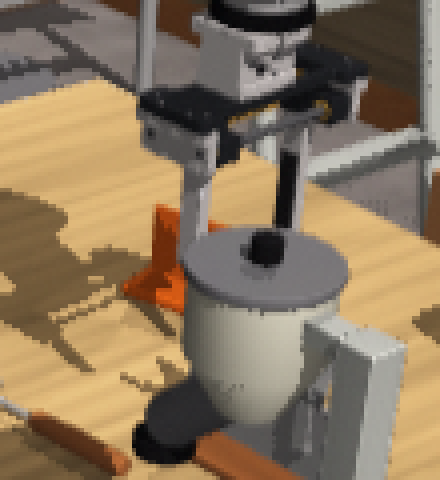

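The hopper hides the clip in the scene view, and the hand hides it from above. I rely on the first measurement: the bars came out 44.8 mm apart against the expected 44 mm, so it is consistent. I descend and squeeze.

```bash
python3 -m pendant '[[0,0.013,0.1,0,0,0,-1],[0,0,0.12,0,0,0,-1],[0,0,0.12,0,0,0,-1],[0,0,0.12,0,0,0,-1],[0,0,0.098,0,0,0,-1],[0,0,0,0,0,0,-1],[0,0,0,0,0,0,-1]]'
python3 -m pendant '[[0,0,0,0,0,0,1],[0,0,0,0,0,0,1],[0,0,0,0,0,0,1],[0,0,0,0,0,0,1],[0,0,0,0,0,0,1],[0,0,0,0,0,0,1],[0,0,0,0,0,0,1],[0,0,0,0,0,0,1],[0,0,0,0,0,0,1],[0,0,0,0,0,0,1]]' 30
python3 -m pendant '[[0,0,0,0,0,0,1],[0,0,0,0,0,0,1],[0,0,0,0,0,0,1],[0,0,0,0,0,0,1],[0,0,0,0,0,0,1],[0,0,0,0,0,0,1]]' 30
```

```text
time_s: 11.88
ee_pos: [0.4349, 0.3256, 0.204]
eef_rot: [-3.141, -0.0, -3.058]
force: [-0.5, 0.6, 0.1]
grip_width: 0.0941
time_s: 12.72
ee_pos: [0.4358, 0.3262, 0.2066]
eef_rot: [3.139, 0.004, -3.058]
force: [-1.3, -0.6, 18.9]
grip_width: 0.0311
time_s: 13.22
ee_pos: [0.4359, 0.3262, 0.2067]
eef_rot: [3.139, 0.005, -3.058]
force: [-0.5, -1.3, 19.7]
grip_width: 0.0261
```

```bash
python3 -m pendant '[[0,0,-0.02,0,0,0,1],[0,0,-0.02,0,0,0,1],[0,0,-0.02,0,0,0,1],[0,0,-0.02,0,0,0,1],[0,0,-0.02,0,0,0,1],[0,0,0,0,0,0,1],[0,0,0,0,0,0,1]]'
python3 -m pendant '[[0,0,-0.04,0,0,0,1],[0,0,-0.06,0,0,0,1],[0,0,-0.06,0,0,0,1],[0,0,-0.06,0,0,0,1],[0,0,-0.06,0,0,0,1],[0,0,-0.06,0,0,0,1],[0,0,-0.06,0,0,0,1],[0,0,-0.06,0,0,0,1],[0,0,-0.02,0,0,0,1],[0,0,0,0,0,0,1]]'
python3 - <<'E'
from h import *
from station import imaging
for n,b in(("top",(120,150,120,120)),("scene",(290,90,110,120))):
    d=imaging.camera(n); pickle.dump(d,open(n+"6.pkl","wb")); crop(d,*b,4,f"pics/{n}6.png")
E
```

```text
time_s: 13.8
ee_pos: [0.4349, 0.3256, 0.2161]
eef_rot: [-3.142, -0.0, -3.058]
force: [-0.4, -0.1, -1.4]
grip_width: 0.0257
time_s: 14.63
ee_pos: [0.435, 0.3257, 0.2745]
eef_rot: [3.141, 0.001, -3.058]
force: [-0.3, 0.4, -0.3]
grip_width: 0.0262
```

View pics/top6.png

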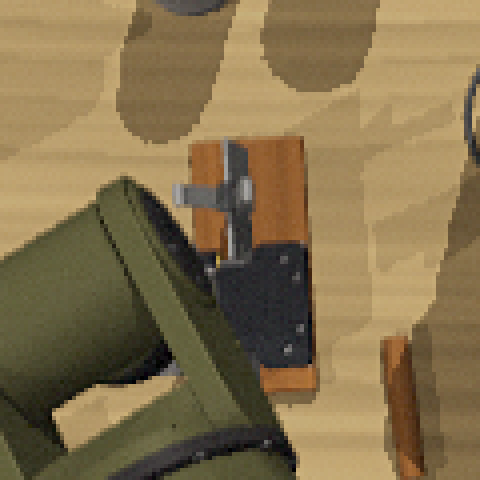

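View pics/scene6.png

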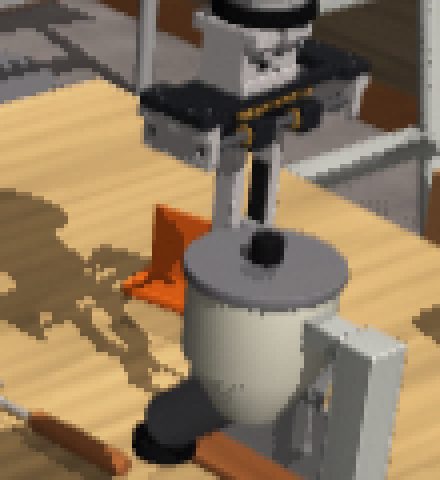

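The grip stays at 26 mm, so the clip is held squeezed, and the vertical force is about zero (clear of the fin). I lift higher, turn back to yaw 180°, and traverse on the robot's side of the hopper.

```bash
python3 -m pendant '[[0,0,-0.07,0,0,0,1],[0,0,-0.1,0,0,0,1],[0,0,-0.1,0,0,0,1],[0,0,-0.1,0,0,0,1],[0,0,-0.06,0,0,0.08,1],[0,0,0,0,0,0.08,1],[0,0,0,0,0,0,1],[0,0,0,0,0,0,1]]'
python3 -m pendant '[[0,-0.06,0,0,0,0,1],[0,-0.12,0,0,0,0,1],[0,-0.15,0,0,0,0,1],[0,-0.15,0,0,0,0,1],[0,-0.15,0,0,0,0,1],[0,-0.15,0,0,0,0,1],[0,-0.15,0,0,0,0,1],[0,-0.15,0,0,0,0,1],[0,-0.15,0,0,0,0,1],[0,-0.15,0,0,0,0,1]]'
python3 -m pendant '[[0,-0.15,0,0,0,0,1],[0,-0.15,0,0,0,0,1],[0,-0.15,0,0,0,0,1],[0,-0.15,0,0,0,0,1],[0,-0.15,0,0,0,0,1],[0,-0.15,0,0,0,0,1],[0,-0.15,0,0,0,0,1],[0,-0.15,0,0,0,0,1],[0,-0.15,0,0,0,0,1],[0,-0.15,0,0,0,0,1]]'
python3 -m pendant '[[0,-0.15,0,0,0,0,1],[0,-0.15,0,0,0,0,1],[0,-0.15,0,0,0,0,1],[0,-0.15,0,0,0,0,1],[0,-0.15,0,0,0,0,1],[0,-0.1,0,0,0,0,1],[0,-0.04,0,0,0,0,1],[0,0,0,0,0,0,1],[0,0,0,0,0,0,1]]'
python3 - <<'E'
from h import *
from station import imaging
for n,b in(("top",(260,130,130,130)),("scene",(190,120,130,170))):
    d=imaging.camera(n); pickle.dump(d,open(n+"7.pkl","wb")); crop(d,*b,4 if n=="top" else 3.5 and 3,f"pics/{n}7.png")
    if n=="top": print(lidfit(d,325,155,45,45))
E
```

```text
time_s: 15.4
ee_pos: [0.4348, 0.3256, 0.3253]
eef_rot: [-3.141, -0.0, -3.14]
force: [-0.1, 0.7, -1.1]
grip_width: 0.0263
time_s: 16.23
ee_pos: [0.4344, 0.1581, 0.3252]
eef_rot: [-3.141, -0.0, -3.141]
force: [-0.2, -0.3, -0.8]
grip_width: 0.0258
time_s: 17.07
ee_pos: [0.434, -0.0216, 0.3252]
eef_rot: [-3.141, -0.0, -3.141]
force: [0.5, 0.3, -1.4]
grip_width: 0.0261
time_s: 17.82
ee_pos: [0.4344, -0.1268, 0.3253]
eef_rot: [3.141, -0.0, 3.141]
force: [0.7, -0.3, -0.9]
grip_width: 0.0266
(array([ 0.59415942, -0.11409561]), np.float64(0.054326528949829284), 14)
```

View pics/top7.png

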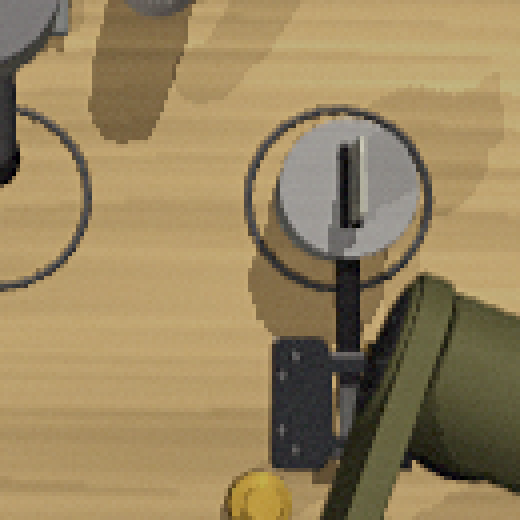

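View pics/scene7.png

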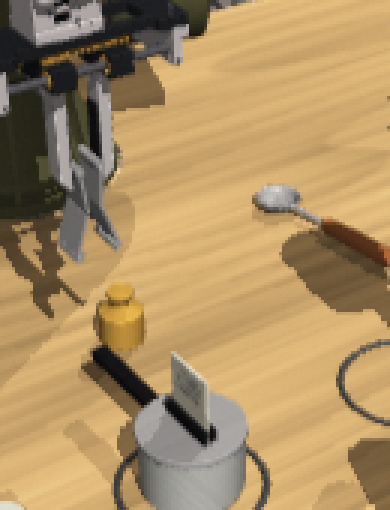

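The clip is held jaws down and wide open, tips at scene crop (72,258) and (118,247). The white top edge of the card is in the top crop at (362,135-220). I measure both.

Run:
```python
from h import *
t=load("top7.pkl"); s=load("scene7.pkl")
g=cv2.cvtColor(t["image"],cv2.COLOR_RGB2GRAY).astype(int)
for r in range(160,190,2): print(r,g[r,342:358])
# clip tips in scene
crop(s,200,165,40,50,14,"pics/clip7.png")
```

```text
160 [165 154 160 156 162 165 155 148 156 155 161  98  40  57  98 117]
162 [153 152 153 155 154 152 151 153 156 155 151 153 161 144 107  66]
164 [156 156 157 157 161 159 157 127 186 157 145 142 144 142 144 144]
166 [157 161 139  73  63 108  92  79 198 156 142 140 139 142 140 141]
168 [156 162 102  27  28  71  86  72 181 157 141 141 143 140 143 140]
170 [153 161 109  32   9  50  80  81 173 156 137 139 141 141 135 140]
172 [152 156 109  32  11  60  74  81 174 155 135 139 140 140 136 135]
174 [156 160 112  31  14  55  78  69 174 169 139 141 141 138 139 140]
176 [157 162 112  27  14  61  81  68 174 169 143 141 140 141 138 141]
178 [157 160 114  21  10  58  75  69 173 168 138 141 140 140 138 141]
180 [157 121 111  29  21  55  78  68 170 169 141 141 140 138 140 138]
182 [158 110 112  28  13  55  91  87 174 170 142 139 151 156 154 157]
184 [161 108 107  29  20  55  92  76 104 138 141 140 153 156 154 155]
186 [125 110 113  31   8  56  16   4  83 156 160 159 157 159 155 156]
188 [107 103 105 108 110 107 106 162 159 155 156 158 154 157 156 159]
```

View pics/clip7.png

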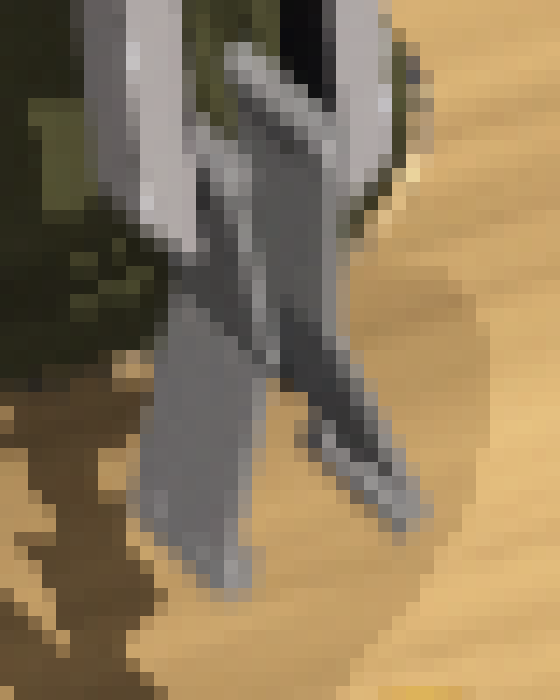

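Run:
```python
from h import *
t=load("top7.pkl"); s=load("scene7.pkl")
print("card",onz(t,(350.3,173.5),0.125),onz(t,(350.3,164),0.125),onz(t,(350.4,183),0.125))
for uv in[(216.6,206.6),(229.5,202)]:
    C,v=ray(s,uv); print(C+v*(0.4515-C[0])/v[0])
# card in scene: top edge corners
crop(s,235,230,45,50,12,"pics/card7.png")
```

```text
card [ 0.58665288 -0.12280142  0.125     ] [ 0.61128967 -0.12272963  0.125     ] [ 0.56208538 -0.12312963  0.125     ]
[ 0.4515     -0.142727    0.16176332]
[ 0.4515     -0.10515178  0.16189274]
```

View pics/card7.png

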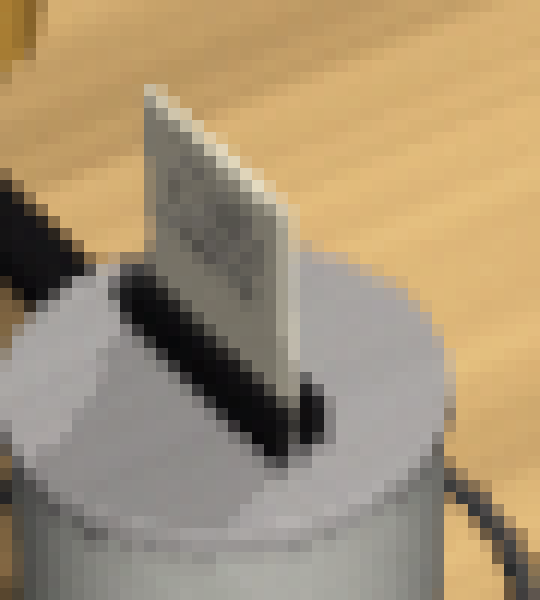

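Run:
```python
from h import *
s=load("scene7.pkl")
for uv,x in[((258.7,246.9),0.6117),((247.2,236.9),0.5617)]:
    C,v=ray(s,uv); print(C+v*(x-C[0])/v[0])
print(proj(s,[[0.6117,-0.1243,.125],[0.6117,-0.1213,.125],[0.5617,-.1243,.125]]))
```

```text
[ 0.6117     -0.12031016  0.1259224 ]
[ 0.5617     -0.12133821  0.12489424]
[[257.29138659 247.80622366]
 [258.35647002 247.35461437]
 [246.16404282 237.28431487]]
```

```bash
python3 -m pendant '[[-0.05,0.005,0,0,0,0,1],[-0.15,0.01,0,0,0,0,1],[-0.18,0.01,0,0,0,0,1],[-0.18,0,0,0,0,0,1],[-0.18,0,0,0,0,0,1],[-0.18,0,0,0,0,0,1],[-0.18,0,0,0,0,0,1],[-0.12,0,0,0,0,0,1],[-0.05,0,0,0,0,0,1],[0,0,0,0,0,0,1]]'
python3 -m pendant '[[0,0,0,0,0,0,1],[0,0,0,0,0,0,1]]'
python3 - <<'E'
from h import *
from station import imaging
for n,b in(("scene",(200,130,110,150)),):
    d=imaging.camera(n); pickle.dump(d,open(n+"8.pkl","wb")); crop(d,*b,4,f"pics/{n}8.png")
E
```

```text
time_s: 18.75
ee_pos: [0.5881, -0.1232, 0.3246]
eef_rot: [3.141, -0.001, -3.141]
force: [-0.4, 0.2, -0.7]
grip_width: 0.0259
time_s: 18.92
ee_pos: [0.5867, -0.1237, 0.3255]
eef_rot: [-3.142, -0.0, 3.142]
force: [0.8, -0.9, -1.7]
grip_width: 0.0261
```

View pics/scene8.png

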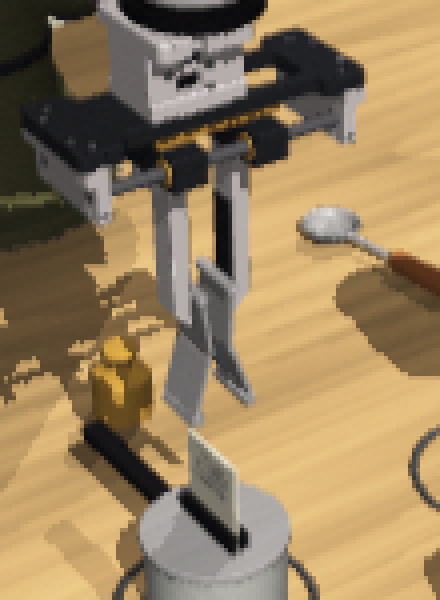

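The clip is above the card. Its near tip corners are at crop (195,423) and (252,402), and the card top runs from (190,430) to (240,468).

Run:
```python
from h import *
s=load("scene8.pkl")
crop(s,240,220,30,35,18,"pics/c8.png")
for uv in[(248.6,235.5),(262.7,230.3)]:
    C,v=ray(s,uv); print(C+v*(0.6037-C[0])/v[0])
```

```text
[ 0.6037     -0.14208109  0.16409504]
[ 0.6037     -0.10308166  0.16266031]
```

View pics/c8.png

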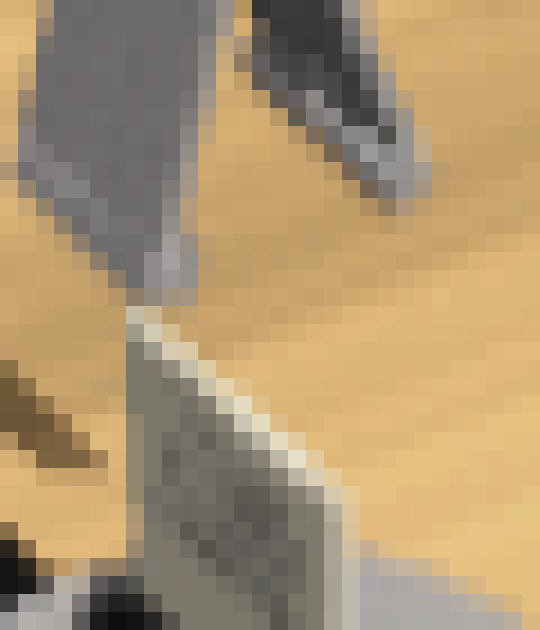

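The tip midpoint is y -0.1226 against the card at about -0.1212 in the same camera, so it is centred within 2 mm. I descend slowly.

```bash
python3 -m pendant '[[0,0.008,0.03,0,0,0,1],[0,0,0.06,0,0,0,1],[0,0,0.06,0,0,0,1],[0,0,0.06,0,0,0,1],[0,0,0.06,0,0,0,1],[0,0,0.06,0,0,0,1],[0,0,0.06,0,0,0,1],[0,0,0.05,0,0,0,1],[0,0,0.03,0,0,0,1],[0,0,0.02,0,0,0,1]]'
python3 -m pendant '[[0,0,0,0,0,0,1],[0,0,0,0,0,0,1],[0,0,0,0,0,0,1],[0,0,0,0,0,0,1],[0,0,0,0,0,0,1]]'
python3 - <<'E'
from h import *
from station import imaging
d=imaging.camera("scene"); pickle.dump(d,open("scene9.pkl","wb")); crop(d,230,205,55,75,8,"pics/scene9.png")
d=imaging.camera("top"); pickle.dump(d,open("top9.pkl","wb")); crop(d,120,90,300,190,2.6 and 2,"pics/top9.png")
E
```

```text
time_s: 19.8
ee_pos: [0.5872, -0.1228, 0.2659]
eef_rot: [3.141, -0.001, 3.141]
force: [-0.1, -0.2, -0.4]
grip_width: 0.0261
time_s: 20.22
ee_pos: [0.5873, -0.1229, 0.2668]
eef_rot: [-3.141, 0.0, 3.141]
force: [-0.4, -0.7, -0.5]
grip_width: 0.026
```

View pics/scene9.png

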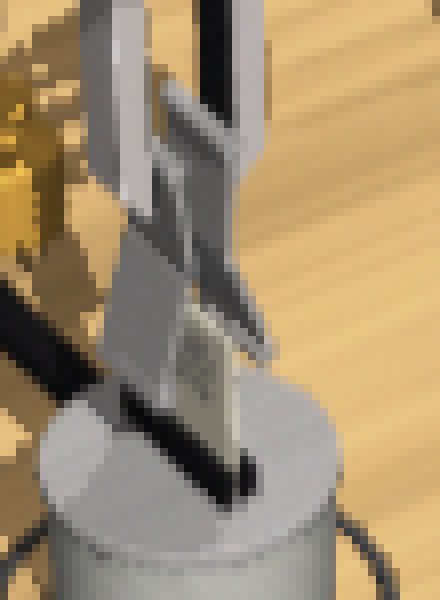

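View pics/top9.png

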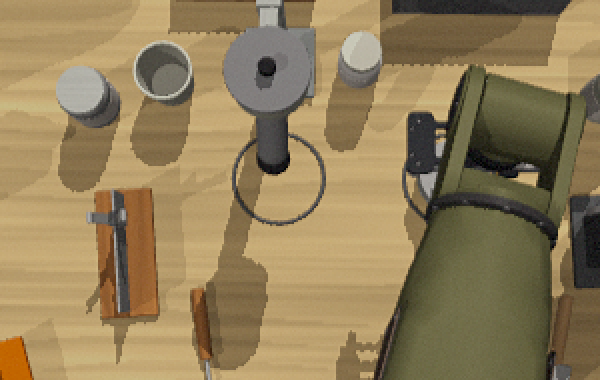

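Scene crop: one jaw tip is in front of the card at (165,405), the other behind at (262,355), with the card top between them at (190-235, 305-340). Top crop: the stand keeps only the small clip at (107,216).

Run:
```python
from h import *
s=load("scene9.pkl")
for uv in[(250.7,255.6),(262.8,249.6)]:
    C,v=ray(s,uv); print(C+v*(0.604-C[0])/v[0])
from station import ctrl,hand_in
o=ctrl.get_obs(); print(o["time_s"],abs(o["joint_vel"]).max(),o["force"])
hand_in()
```

```text
[ 0.604      -0.13858665  0.10273963]
[ 0.604      -0.10394376  0.10517874]
20.3167 0.002681053676975263 [-0.31609459  0.1891939  -0.96607816]
the job is handed in; nothing more can be done
```

The job is handed in, at about 20 s of the 72 s allowed; hand_in gives no verdict.

**What I did:** I slid the pot by its handle into the empty ring without lifting it. Then I squeezed the wide clip off the fin and carried it round the robot's side of the hopper. I lowered it over the card and held it there at 30 N.

**Last checks:**
- **Pot:** it measured (0.587, -0.123) against the ring at (0.587, -0.124), taken after release. I did not re-measure at the end because the hand covered it. Two earlier lid fits made while the wrist overlapped the lid were about 1 cm off, and I discarded them.
- **Clip:** the tips are about 20 mm below the card's top edge and roughly 35 mm apart over their outer sides, so wide open. Their midpoint at y ≈ -0.121 matches the card at -0.121 in the same camera.
- **Contact:** grip width is 26 mm, against the 28 mm stated for a full squeeze. External force is under 1 N, about the clip's own weight, and the arm is at rest.
- **Two disagreements:** the two cameras differ by about 1.5 mm in y. The squeeze also pressed the clip onto the fin with about 20 N until I lifted it.
- **Small clip:** it was still on the stand in the last top view.

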